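# Tip the grinding balls into the inspection tray

## Robot

A 6-joint arm with a two-finger parallel gripper is mounted at the origin on the work surface. World frame = base frame: x ahead of the robot, y to its left, z up, the work surface at z = 0. Lengths are in m, angles in degrees, forces in N, time in s.
With the tool pointing down it reaches from about 0.4 to 0.825 m from the base axis. Payload 7 kg.
Tool frame: the origin (TCP) lies midway between the tips of the shut fingers; the grasp point (between the pads) lies 19 mm behind it; z points along the fingers, y is the line along which they close (so a half turn about z gives the same grasp; the last joint's range is limited). The gripper opens to 88 mm and grips with 3 to 60 N. Pads are 19 mm wide; open, the fingers measure 130 mm over their backs; the gripper's body (78 mm by 193 mm) begins 47 mm behind the grasp point.
Start: joints at [81.939, 20.546, 0.682, 0, -70.136, -16.507], TCP at [0.281, 0.614, 0.227] pointing down, gripper open.
Joint ranges: [-176.03, 176.03], [-82.01, 121.73], [-58.28, 71.71], [-173.87, 95.51], [-174.79, -0.11], [-173.66, 173.66]. Speed limits (degrees/s): [136.94, 136.94, 172.46, 180, 180, 180].

## Interface

Orientations are given as [roll, pitch, yaw] about the fixed x, y, z axes, in that order (R = Rz(yaw) Ry(pitch) Rx(roll)).
In Python, from plant import ctrl, viewer, close_job gives the robot as it stands. The module is installed in compiled form; this text tells all that it offers.
- The arm moves only by the tool step_arm, never from a script. Its argument "moves" is a list that holds one entry, the list of rows, each a list of 5 numbers: the shift along the world's x, y, z in cm, then the turn about the world's z in rad, then the finger opening in cm, from 0 to 8.76. In form: [[[tx, ty, tz, twist, grip], ...]]. A call has 1 to 10 rows; each row shifts and turns the commanded pose from where the row before left it; what a row does not reach is not made up. A row lasts 1/10 s, in which the tool goes at most 50 mm and 8.59 degrees, less where a joint would pass 70% of its speed; a pose out of reach is approached as far as the arm can. A call with a gripper value outside its range is refused whole. The fingers move at their own pace and stop on an object; the grip force is fixed at half the most. Time passes only in rows, so rows that do not move let the fingers close. It gives the time, the measured TCP pose, the force, the opening and the grip force at its end, in the units of the state.
- ctrl.get_obs(): the state, without advancing time (a new reading comes with each control period).
- viewer.snapshot(name): name is "scene" or "top" or "wrist"; returns (picture, depth): 400x640x3 uint8, blue, green, red; 400x640 float32, m along the optical axis (not along the pixel's ray), 0 where there is no reading.
- viewer.camera_info(name): a dict with "camera_matrix" (3x3 intrinsics, pixels), "k1" (the pictures are not rectified: a ray, as slopes to the right and down, at radius r is drawn at 1 + k1 r^2 times it, then the intrinsics apply), "eye" and "orientation" of the camera in the world. Camera axes: x right, y down, z forward; pixel columns grow to the right and rows downward; lengths in m; the calibration is good to about 2 mm. A picture is of the moment at which its call begins: read the wrist's pose just before it. camera_info takes no time and is no camera call; for the wrist camera it gives the pose at the moment of the call.
- close_job(): hands the job in; it is judged then, once.
The state is a dict: "clock": time; "joint_pos": joint angles; "qvel": joint speeds; "tau": joint torques, N m; "tool_pos": TCP position; "orientation": TCP orientation; "force": force on the tool from outside, world axes, zero at the start; "moment": the same for the moment, N m; "opening": finger opening in m; "gripper_force": force on a finger pad.
Only numpy, scipy, OpenCV 4.12 (cv2) and the standard library are available. Lean on these libraries where they do the work, as an engineer would, in place of code of your own. Each camera call takes 0.05 s, during which the arm holds its last target. There are 200 camera calls.

## Task

First slide the tray carrier along its rail by the red post until it is fully home against the stop in front of the white tub. Then swing the tub's blue lid fully back, past its over-centre detent so that it stays open by itself, and only after that tip the tub by its red side peg until all four balls have run into the tray; let the tub come back upright with the lid still open. Do not bump the lamp above the tub, and leave the wash bottle, beaker and jar where they stand.

Things in the scene. Friction and masses are not known exactly. Their poses are not given: they have to be found in the camera images.
- rig: White base plate fixed to the bench, carrying rail, tub, lid and lamp; place and yaw vary. Origin on the bench below the middle of the tub's pivot. +x points from tray side to tub rear (away from the robot), +y along the rail to the carrier's parking side, z up. Rail at x = -95 mm. Tub stand: 30 mm wide cheeks at y = +-58 mm, 115 mm high. 'rig (x,y,z)' below means this frame.
- carrier (a joint): Travel of the tray carrier along the rail (m): it moves towards the rig's -y as this grows from 0 (parked) to 0.13 (home against the stop, tray in front of the tub). Starts somewhere between 0 and 0.05. Friction about 2 N, it stays where it is left.
- tray_in (a point): Middle of the inner floor of the open steel tray on the carrier, 36 mm above the bench. Tray 120 mm (rig x) by 130 mm (rig y) outside, walls 4 mm, rim 26 mm above this floor. Axes as the rig. When home this point is at rig (-95, 0, 36) mm.
- carrier_handle (a point): Grip point on the red upright post of the carrier: round, 16 mm across, its top 130 mm above the bench; this point is on its axis 118 mm above the bench, 100 mm to the rig's +y of tray_in. Free to be pinched or pushed from above.
- tub (a joint): Tip angle of the tub (rad): 0 upright on its rest, 1.4 fully tipped towards the tray (rig -x) against a stop. A return spring (about 1 to 3 N at the peg) brings it back to 0 when let go. The balls run out from about 1.1; at 1.3 to 1.4 all run out within about a second.
- tub_pivot (a point): Middle of the tub's pivot axis, rig (0, 0, 100) mm; axis along rig y. The tub is white plastic, 100 mm wide (y); upright it spans rig x -36 to +74 mm and z 96 to 162 mm, with a front wall leaning forward as a spout; 4 mm walls, floor inside level with the pivot.
- tub_peg (a point): Middle of the red peg that tips the tub: round bar 16 mm across along rig y, 82 mm long (this point +47 / -35 mm), on a steel arm at the tub's -y side, free in front, behind and above. Moves on a 131 mm radius about the pivot axis: rig (84, -120, 200) mm at tub = 0, (0, -120, 231) at tub = 0.70, (-84, -120, 200) at tub = 1.4.
- lid (a joint): Opening angle of the blue lid (rad) relative to the tub: 0 shut, 2.2 fully back against its stop. An over-centre spring pushes it shut below about 1.4 (about 1.2 N at the tab when shut) and snaps it open and holds it there beyond about 1.5, also while the tub is tipped.
- lid_hinge (a point): Middle of the lid's hinge axis (along rig y) on the tub's rear top edge, rig (74, 0, 162) mm when upright. The lid is a flat plate 5 mm thick, 112 mm long and 104 mm wide; its underside lies in the plane through this axis.
- lid_tab (a point): Middle of the underside of the free edge of the orange lid tab: 44 mm wide (y), 5 mm thick, reaching out 20 mm beyond the lid and tub front, free underneath; 132 mm from the hinge axis. Shut it is at rig (-58, 0, 162) mm. Moves with the lid.
- lamp: Lamp, fixed, origin as the rig: a steel post 16 mm across at rig (80, 88) mm up to 335 mm, and a black light bar on it, along y: rig x 60 to 100, y -45 to +98, z 317 to 341 mm. It hangs over the tub's rear, so a hand held upright above the lid meets it; come in from the tray side with the hand leaning back.
- ball1_center (a point): Ceramic grinding ball, 16 mm across, blue, 13 g, loose in the tub at the start. The point is its centre.
- ball2_center (a point): Ceramic grinding ball, 16 mm across, white, 13 g, loose in the tub at the start. The point is its centre.
- ball3_center (a point): Ceramic grinding ball, 16 mm across, blue, 13 g, loose in the tub at the start. The point is its centre.
- ball4_center (a point): Ceramic grinding ball, 16 mm across, white, 13 g, loose in the tub at the start. The point is its centre.
- wash_bottle: Bystander: white plastic bottle with red cap, 60 mm across, 150 mm high, loose. Origin at the middle of its underside.
- beaker: Bystander: open glass beaker, 70 mm across, 85 mm high, loose. Origin at the middle of its underside.
- jar: Bystander: amber glass jar with blue cap, 56 mm across, 75 mm high, loose. Origin at the middle of its underside.

How it is judged (in metres and radians):
On the way, in this order (a step that is already met when the one before it is completed fails the run):
1. the tray carrier is home against its stop (within 5 mm) (value of joint carrier above 0.125 m), for 0.2 s.
2. the lid is swung fully back (beyond 2.0 rad) with the tub still upright (value of joint lid above 2 rad and value of joint tub below 0.2 rad), for 0.2 s.
3. the tub is tipped beyond 1.0 rad with the lid back and the tray home (value of joint tub above 1 rad and value of joint lid above 1.8 rad and value of joint carrier above 0.12 m), for 0.2 s.
At the end, for the whole second after the job is handed in: All four balls lie in the tray (centres inside its outer walls and no more than 26 mm above its floor, moving slower than 0.1 m/s), the carrier is within 10 mm of its stop, the tub is back upright (below 0.1 rad) and the lid is still fully back (above 2.0 rad) (x of ball1_center in the frame of tray_in between -0.06 and 0.06 m and y of ball1_center in the frame of tray_in between -0.065 and 0.065 m and z of ball1_center in the frame of tray_in between 0 and 0.026 m and x of ball2_center in the frame of tray_in between -0.06 and 0.06 m and y of ball2_center in the frame of tray_in between -0.065 and 0.065 m and z of ball2_center in the frame of tray_in between 0 and 0.026 m and x of ball3_center in the frame of tray_in between -0.06 and 0.06 m and y of ball3_center in the frame of tray_in between -0.065 and 0.065 m and z of ball3_center in the frame of tray_in between 0 and 0.026 m and x of ball4_center in the frame of tray_in between -0.06 and 0.06 m and y of ball4_center in the frame of tray_in between -0.065 and 0.065 m and z of ball4_center in the frame of tray_in between 0 and 0.026 m and linear speed of each of ball1, ball2, ball3, ball4 below 0.1 m/s and value of joint tub below 0.1 rad and value of joint lid above 2 rad and value of joint carrier above 0.12 m); the robot touches nothing.
It fails at once if the tub is tipped (beyond 0.3 rad) while the lid is not swung back (below 1.8 rad) (value of joint tub above 0.3 rad and value of joint lid below 1.8 rad).
It fails at once if the robot bumps the lamp with more than 5 N (contact force between any of the arm, the fingers and lamp above 5 N).
It fails at once if the wash bottle is shifted by more than 30 mm or tipped over (distance of wash_bottle from where it was at the start of the episode above 0.03 m or angle between wash_bottle's own z axis and vertical above 0.5 rad).
It fails at once if the beaker is shifted by more than 30 mm or tipped over (distance of beaker from where it was at the start of the episode above 0.03 m or angle between beaker's own z axis and vertical above 0.5 rad).
It fails at once if the jar is shifted by more than 30 mm or tipped over (distance of jar from where it was at the start of the episode above 0.03 m or angle between jar's own z axis and vertical above 0.5 rad).
It also fails if it takes over 72 s, if anything falls off the work surface, if the arm or the gripper's body presses on something with over 40 N, if the wrist force passes 120 N, or if a joint passes its speed limit or range.

## Working session

There is one attempt and no reset: what is moved stays moved. The work goes in short steps, Python scripts to look and compute and a tool call to move; the robot and the scene stay as the last step left them, time stands still between calls to the robot, and variables do not carry over. Pictures are saved under pics/ and viewed, at most 10 in all, crops included, and the job is handed in when it is done.

Besides the shell and the picture viewer there is one more tool, called after "Call:" by a JSON object that holds its "fn" and its "kwargs". step_arm: Moves the arm, as the interface text tells. Its arguments: {"type":"object","properties":{"moves":{"type":"array","items":{"type":"array","items":{"type":"array","items":{"type":"number"}}}}},"required":["moves"]}

```bash
mkdir -p pics; cat > h.py <<'E'
import numpy as np, cv2
from plant import ctrl, viewer
from scipy.spatial.transform import Rotation as R
def snap(n):
    i=viewer.camera_info(n); p,d=viewer.snapshot(n); return p,d,i
def rot(i):
    o=np.array(i["orientation"],float)
    return o if o.shape==(3,3) else R.from_euler('xyz',o,degrees=True).as_matrix()
def pts(uv,d,i):
    uv=np.array(uv,np.float64).reshape(-1,1,2)
    n=cv2.undistortPoints(uv,np.array(i["camera_matrix"],float),np.array([i["k1"],0,0,0.]))[:,0]
    c=np.c_[n,np.ones(len(n))]
    r=c@rot(i).T
    if d is None: return r
    return r*np.asarray(d).reshape(-1,1)+np.array(i["eye"])
def cloud(n):
    p,d,i=snap(n); v,u=np.nonzero(d>0)
    return p,d,i,np.c_[u,v],pts(np.c_[u,v],d[v,u],i)
E
python3 - <<'E'
from h import *
print(ctrl.get_obs())
for n in("scene","top"):
    p,d,i=snap(n); print(i); cv2.imwrite(f"pics/{n}0.png",p); np.savez(f"{n}0.npz",p=p,d=d)
E
```

```text
{'clock': 0.0, 'joint_pos': array([ 8.19378581e+01,  2.05925434e+01,  6.36110449e-01, -2.17925733e-02,
       -7.01355284e+01, -1.65069100e+01]), 'qvel': array([-0.09092059,  0.04080002,  0.0055849 ,  0.03700772,  0.11450302,
        0.11814088]), 'tau': array([ 5.09600013e-04, -5.82728112e+01,  2.93059874e+01,  6.99730039e+00,
        6.95429437e-03, -1.84238720e-04]), 'tool_pos': array([0.2804717 , 0.61345264, 0.22562266]), 'orientation': array([ 1.79906007e+02, -6.48969009e-03, -2.45764680e+01]), 'force': array([-0.34756172,  0.36808849,  0.01906699]), 'moment': array([ 0.00166878,  0.00719175, -0.01913915]), 'gripper_force': 0.0, 'opening': 0.08776634625040497}
{'camera_matrix': array([[442.76385928,   0.        , 317.42897328],
       [  0.        , 442.76385928, 206.7162797 ],
       [  0.        ,   0.        ,   1.        ]]), 'k1': -0.043573190115011415, 'eye': array([1.26972929, 0.24283685, 1.06957292]), 'orientation': array([-141.64772173,   -0.41008704,  115.77307543])}
{'camera_matrix': array([[480.34373425,   0.        , 325.86701341],
       [  0.        , 480.34373425, 202.93361681],
       [  0.        ,   0.        ,   1.        ]]), 'k1': -0.12433012477174915, 'eye': array([ 0.34899819, -0.06832892,  1.5570208 ]), 'orientation': array([-170.13481302,    0.90225419,  -90.28642198])}
```

View pics/scene0.png

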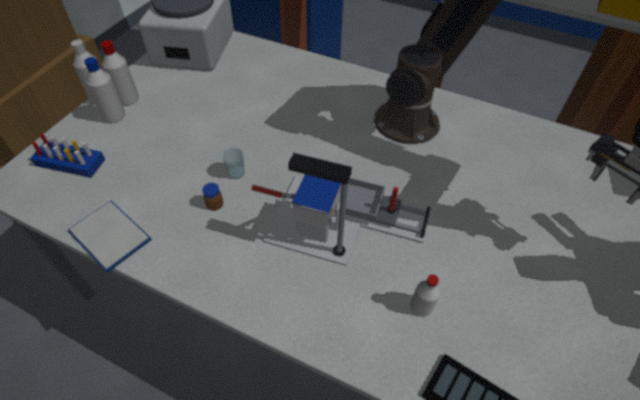

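View pics/top0.png

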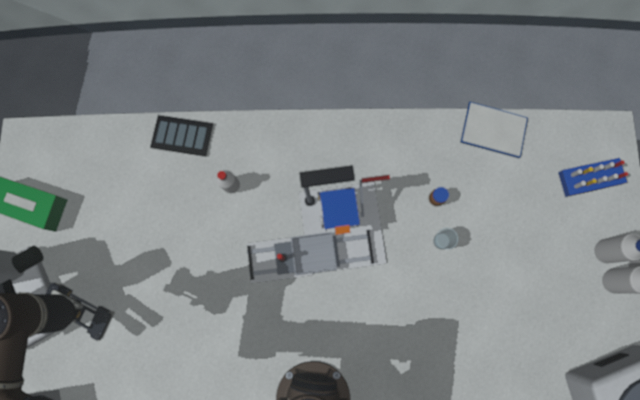

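Top view: lid at (340,208), tab (342,230), post (281,257), peg (375,180), lamp bar (327,176), bottle (225,180), jar (438,197), beaker (445,240). Next I locate the rig numerically.

```bash
python3 - <<'E'
from h import *
from scipy.ndimage import label
for n in("scene","top"):
    z=np.load(n+"0.npz");p,d=z["p"],z["d"];i=viewer.camera_info(n)
    h=cv2.cvtColor(p,cv2.COLOR_BGR2HSV)
    H,S,V=[h[...,k].astype(int) for k in range(3)]
    M={"blue":(abs(H-113)<12)&(S>150),"red":((H<6)|(H>172))&(S>130)&(V>60),"orange":(abs(H-12)<6)&(S>130)}
    for k,m in M.items():
        L,c=label(m&(d>0))
        for j in range(1,c+1):
            v,u=np.nonzero(L==j)
            if len(v)<15 or v.mean()<100: continue
            P=pts(np.c_[u,v],d[v,u],i)
            (c0),(s),a=cv2.minAreaRect(P[:,:2].astype(np.float32)*1000)
            print(n,k,len(v),(u.mean().round(),v.mean().round()),P.mean(0).round(3),"zr",np.percentile(P[:,2],[2,50,98]).round(3),"rect",np.round(c0),np.round(s),round(a,1))
E
```

```text
scene blue 996 (np.float64(70.0), np.float64(162.0)) [ 0.716 -0.918  0.034] zr [0.011 0.038 0.044] rect [ 703. -943.] [ 91. 221.] 11.0
scene blue 1135 (np.float64(317.0), np.float64(192.0)) [ 0.584 -0.084  0.171] zr [0.164 0.167 0.318] rect [593. -72.] [135. 131.] 8.6
scene blue 153 (np.float64(210.0), np.float64(190.0)) [ 0.639 -0.405  0.075] zr [0.065 0.075 0.08 ] rect [ 638. -407.] [43. 44.] 81.0
scene blue 19 (np.float64(110.0), np.float64(269.0)) [ 0.96  -0.537  0.009] zr [0.002 0.01  0.015] rect [ 959. -536.] [ 6. 26.] 74.1
scene red 27 (np.float64(44.0), np.float64(138.0)) [ 0.699 -1.029  0.078] zr [0.06  0.079 0.093] rect [  697. -1032.] [16.  8.] 79.0
scene red 35 (np.float64(36.0), np.float64(147.0)) [ 0.719 -1.067  0.04 ] zr [-0.321  0.071  0.091] rect [  625. -1291.] [598.   9.] 67.4
scene red 91 (np.float64(267.0), np.float64(191.0)) [ 0.662 -0.189  0.205] zr [0.201 0.206 0.209] rect [ 662. -189.] [ 9. 76.] 7.0
scene red 79 (np.float64(393.0), np.float64(199.0)) [0.447 0.096 0.088] zr [0.042 0.086 0.132] rect [446.  95.] [10. 12.] 33.3
scene red 88 (np.float64(432.0), np
[... 1096 characters left out ...]
 zr [0.059 0.084 0.093] rect [  734. -1021.] [ 7. 15.] 10.7
top red 42 (np.float64(221.0), np.float64(175.0)) [0.683 0.269 0.149] zr [0.144 0.149 0.157] rect [684. 270.] [22. 19.] 54.9
top red 17 (np.float64(623.0), np.float64(175.0)) [ 0.693 -1.028  0.08 ] zr [0.065 0.08  0.091] rect [  694. -1028.] [ 6. 10.] 59.5
top red 46 (np.float64(376.0), np.float64(178.0)) [ 0.655 -0.193  0.206] zr [0.202 0.206 0.211] rect [ 655. -192.] [ 7. 73.] 7.9
top red 18 (np.float64(280.0), np.float64(256.0)) [0.438 0.092 0.121] zr [0.054 0.129 0.135] rect [437.  96.] [11. 20.] 22.7
top orange 84 (np.float64(342.0), np.float64(230.0)) [ 0.512 -0.094  0.167] zr [0.162 0.167 0.173] rect [512. -94.] [19. 37.] 6.1
```

Call:
{"fn": "step_arm", "kwargs": {"moves": [[[0.8, -2.6, 0, 0.03, 0], [0.8, -2.6, 0, 0.03, 0], [0.8, -2.6, 0, 0.03, 0], [0.8, -2.6, 0, 0.03, 0], [0.8, -2.6, 0, 0.03, 0], [0.8, -2.6, 0, 0.03, 0], [0.8, -2.6, 0, 0.03, 0], [0.8, -2.6, 0, 0.03, 0], [0.8, -2.6, 0, 0.03, 0], [0.8, -2.6, 0, 0.03, 0]]]}}

```text
clock: 1.1
tool_pos: [0.3607, 0.3525, 0.2263]
orientation: [180.0, 0.0, -7.3]
force: [-0.2, 0.3, -0.1]
opening: 0.0131
gripper_force: 0.0
```

Call:
{"fn": "step_arm", "kwargs": {"moves": [[[0.8, -2.6, 0, 0.03, 0], [0.8, -2.6, 0, 0.03, 0], [0.8, -2.6, 0, 0.03, 0], [0.8, -2.6, 0, 0.03, 0], [0.8, -2.6, 0, 0.03, 0], [0.8, -2.6, 0, 0.03, 0], [0.8, -2.6, 0, 0.03, 0], [0.8, -2.6, 0, 0.03, 0], [0, 0, 0, 0.01, 0], [0, 0, 0, 0, 0]]]}}

```text
clock: 2.1
tool_pos: [0.4246, 0.1453, 0.2264]
orientation: [-180.0, 0.0, 6.9]
force: [-0.3, 0.4, 0.2]
opening: 0.0005
gripper_force: 0.0
```

```bash
python3 - <<'E'
from h import *
p,d,i=snap("wrist"); print(i["eye"],i["orientation"],ctrl.get_obs()["tool_pos"])
cv2.imwrite("pics/w1.png",p)
h=cv2.cvtColor(p,cv2.COLOR_BGR2HSV);H,S,V=[h[...,k].astype(int) for k in range(3)]
for k,m in {"red":((H<6)|(H>172))&(S>130)&(V>60)&(d>0),"or":(abs(H-12)<6)&(S>130)&(d>0)}.items():
    v,u=np.nonzero(m)
    if len(v):
        P=pts(np.c_[u,v],d[v,u],i); print(k,len(v),u.mean(),v.mean(),np.median(P,0).round(4),P.min(0).round(3),P.max(0).round(3))
        T=P[P[:,2]>P[:,2].max()-.004]; print(T.mean(0),len(T))
E
```

```text
[0.49843524 0.15477259 0.38546569] [ 1.64252704e+02  4.81968826e-02 -8.31572257e+01] [0.42460336 0.14582161 0.22645478]
red 464 374.0 184.49353448275863 [0.4445 0.0988 0.1221] [ 0.429 -0.071  0.038] [0.522 0.103 0.168]
[ 0.52156966 -0.07076546  0.16849067] 1
or 838 602.6599045346062 160.30787589498806 [ 0.5106 -0.078   0.1678] [ 0.436 -0.094  0.163] [0.524 0.219 0.335]
[0.45644735 0.11626647 0.33316216] 21
```

View pics/w1.png

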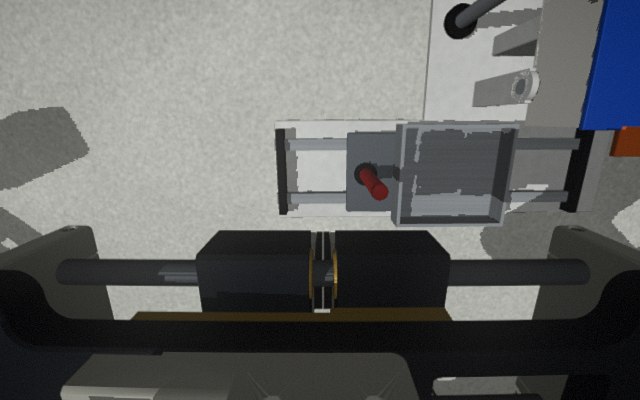

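Call:
{"fn": "step_arm", "kwargs": {"moves": [[[0.3, 0.3, -2.3, 0, 0], [0.3, 0.3, -2.3, 0, 0], [0.3, 0.3, -2.3, 0, 0], [0.1, 0.1, -2.3, 0, 0], [0, 0, -2.2, 0, 0], [0, 0, 0, 0, 0], [0.12, -1, 0, 0, 0], [0.12, -1, 0, 0, 0], [0.12, -1, 0, 0, 0], [0, 0, 0, 0, 0]]]}}

```text
clock: 3.15
tool_pos: [0.4385, 0.1247, 0.1134]
orientation: [-180.0, -0.1, 6.9]
force: [-0.1, -0.3, -0.3]
opening: 0.0004
gripper_force: 0.0
```

Call:
{"fn": "step_arm", "kwargs": {"moves": [[[0.12, -1, 0, 0, 0], [0.12, -1, 0, 0, 0], [0.12, -1, 0, 0, 0], [0.12, -1, 0, 0, 0], [0.12, -1, 0, 0, 0], [0.12, -1, 0, 0, 0], [0.12, -1, 0, 0, 0], [0.06, -0.5, 0, 0, 0], [0, 0, 0, 0, 0], [0, 0, 0, 0, 0]]]}}

```text
clock: 4.15
tool_pos: [0.4465, 0.0502, 0.1122]
orientation: [180.0, 0.1, 6.9]
force: [0.0, -0.3, 0.4]
opening: 0.0007
gripper_force: 0.0
```

Call:
{"fn": "step_arm", "kwargs": {"moves": [[[0.06, -0.5, 0, 0, 0], [0.06, -0.5, 0, 0, 0], [0.06, -0.5, 0, 0, 0], [0.04, -0.3, 0, 0, 0]]]}}

```text
clock: 4.55
tool_pos: [0.4492, 0.0324, 0.1124]
orientation: [180.0, 0.0, 6.9]
force: [-0.8, 1.4, -0.8]
opening: 0.0002
gripper_force: 1.1
```

Call:
{"fn": "step_arm", "kwargs": {"moves": [[[0.04, -0.3, 0, 0, 0], [0.04, -0.3, 0, 0, 0]]]}}

```text
clock: 4.75
tool_pos: [0.4501, 0.0266, 0.1125]
orientation: [180.0, 0.0, 6.9]
force: [-1.3, 2.3, -1.7]
opening: 0.0003
gripper_force: 1.1
```

```bash
python3 - <<'E'
from h import *
for n in("scene",):
    p,d,i=snap(n)
    h=cv2.cvtColor(p,cv2.COLOR_BGR2HSV);H,S,V=[h[...,k].astype(int) for k in range(3)]
    m=((H<6)|(H>172))&(S>130)&(V>60)&(d>0); m[:150]=0; m[:,:300]=0; m[:,410:]=0
    v,u=np.nonzero(m); P=pts(np.c_[u,v],d[v,u],i); print(n,len(v),u.mean(),v.mean(),np.median(P,0).round(4))
    cv2.imwrite("pics/s1.png",cv2.resize(p[120:280,220:460],None,fx=3,fy=3))
print(ctrl.get_obs()["force"])
E
```

```text
scene 64 362.25 191.96875 [0.4594 0.0042 0.0859]
[ 0.37479911  0.25973457 -0.5627335 ]
```

View pics/s1.png

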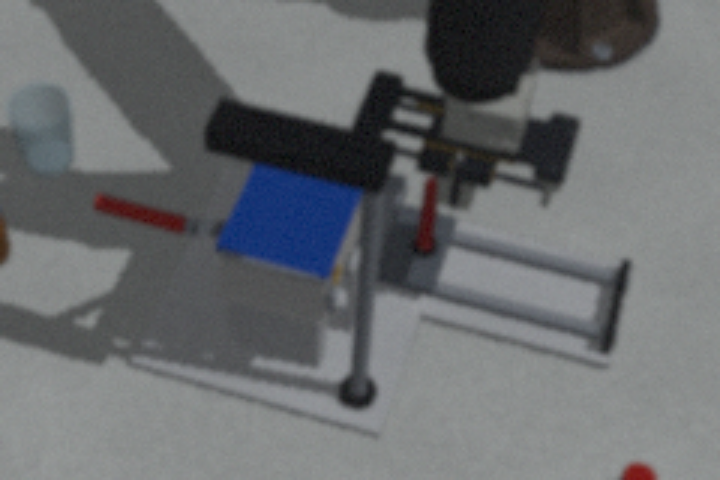

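The crop shows the fingers behind the red post (crop 428,220), which is about 5 mm short of home. I'll keep pushing gently until the stop pushes back.

Call:
{"fn": "step_arm", "kwargs": {"moves": [[[0.04, -0.3, 0, 0, 0], [0.04, -0.3, 0, 0, 0]]]}}

```text
clock: 5.0
tool_pos: [0.4512, 0.022, 0.1126]
orientation: [-179.9, -0.1, 6.9]
force: [-11.5, 23.9, 6.3]
opening: 0.0003
gripper_force: 13.0
```

Call:
{"fn": "step_arm", "kwargs": {"moves": [[[0.04, -0.3, 0, 0, 0], [0.02, -0.2, 0, 0, 0]]]}}

```text
clock: 5.2
tool_pos: [0.4515, 0.0214, 0.1128]
orientation: [-179.4, -0.2, 6.8]
force: [-23.0, 50.4, 12.6]
opening: 0.0003
gripper_force: 26.4
```

Call:
{"fn": "step_arm", "kwargs": {"moves": [[[0, 1.5, 0, 0, 0], [0, 1.5, 1, 0, 0], [0, 1, 3, 0, 0], [0, 0, 4, 0, 0], [0, 0, 4, 0, 0], [0, -1, 4, 0, 8.7], [0, -2.5, 2, 0, 8.7], [0, -2.5, 1, 0, 8.7], [-0.5, -2.5, 0, 0, 8.7], [-0.5, -2.5, 0, 0, 8.7]]]}}

```text
clock: 6.2
tool_pos: [0.4418, -0.0554, 0.3033]
orientation: [180.0, -0.1, 7.0]
force: [-0.3, -0.0, -0.6]
opening: 0.0351
gripper_force: 0.0
```

Call:
{"fn": "step_arm", "kwargs": {"moves": [[[0, -1.5, 0, 0, 8.7], [0, 0, 0, 0, 8.7], [0, 0, 0, 0, 8.7]]]}}

```text
clock: 6.5
tool_pos: [0.4417, -0.0694, 0.3027]
orientation: [180.0, -0.0, 6.9]
force: [-0.0, -0.6, 0.2]
opening: 0.0587
gripper_force: 0.0
```

```bash
cat > loc.py <<'E'
from h import *
def red(h): return ((h[...,0]<6)|(h[...,0]>172))&(h[...,1]>130)&(h[...,2]>60)
def run(n,name,show=True):
    p,d,i=snap(n); o=ctrl.get_obs(); cv2.imwrite(f"pics/{name}.png",p)
    print(n,i["eye"].round(4),o["tool_pos"].round(4),o["orientation"].round(2))
    h=cv2.cvtColor(p,cv2.COLOR_BGR2HSV).astype(int)
    for k,m in {"red":red(h),"orange":(abs(h[...,0]-12)<6)&(h[...,1]>130),"blue":(abs(h[...,0]-113)<12)&(h[...,1]>150)}.items():
        q,L,s,c=cv2.connectedComponentsWithStats((m&(d>0)).astype(np.uint8))
        for j in range(1,q):
            if s[j,4]<60: continue
            v,u=np.nonzero(L==j); P=pts(np.c_[u,v],d[v,u],i)
            r=cv2.minAreaRect(P[:,:2].astype(np.float32)*1000)
            print(k,s[j,4],c[j].round(),np.median(P,0).round(4),"z",np.percentile(P[:,2],[2,98]).round(3),"rect",[np.round(x,1) for x in r])
E
python3 -c "
import loc; loc.run('wrist','w2'); loc.run('top','t2')"
```

```text
wrist [ 0.5154 -0.0599  0.4618] [ 0.4418 -0.0691  0.3026] [ 1.7999e+02 -1.0000e-02  6.9200e+00]
red 125 [266. 168.] [ 0.454  -0.0009  0.1306] z [0.129 0.132] rect [array([453.8,  -0.8]), array([14.4, 13.7]), np.float64(33.2)]
orange 1213 [565.  68.] [ 0.6268 -0.3851  0.0382] z [0.008 0.056] rect [array([ 630.3, -393.5]), array([52.1, 28.6]), np.float64(17.1)]
orange 998 [356. 126.] [ 0.5141 -0.0931  0.1679] z [0.166 0.169] rect [array([ 514. , -104.4]), array([26. , 67.4]), np.float64(0.0)]
blue 12522 [357.  56.] [ 0.5778 -0.0852  0.1678] z [0.166 0.169] rect [array([575.1, -94.3]), array([101.8, 121.9]), np.float64(7.0)]
blue 1481 [601.  61.] [ 0.6335 -0.4016  0.0753] z [0.063 0.077] rect [array([ 634.9, -406.7]), array([47.6, 49.7]), np.float64(30.3)]
top [ 0.349  -0.0683  1.557 ] [ 0.4418 -0.0688  0.3026] [ 1.7999e+02 -1.0000e-02  6.9600e+00]
blue 677 [590. 180.] [ 0.6866 -0.9231  0.0392] z [0.031 0.046] rect [array([ 696.9, -946.7]), array([ 83. , 221.5]), np.float64(11.0)]
blue 520 [340. 198.] [ 0.6053 -0.0925  0.1664] z [0.161 0.172] rect [array([561.6, -88.8]), array([135.8,  97.3]), np.float64(8.1)]
blue 146 [440. 195.] [ 0.6307 -0.4076  0.0739] z [0.068 0.08 ] rect [array([ 631.3, -408.1]), array([39.9, 43. ]), np.float64(43.4)]
```

View pics/w2.png

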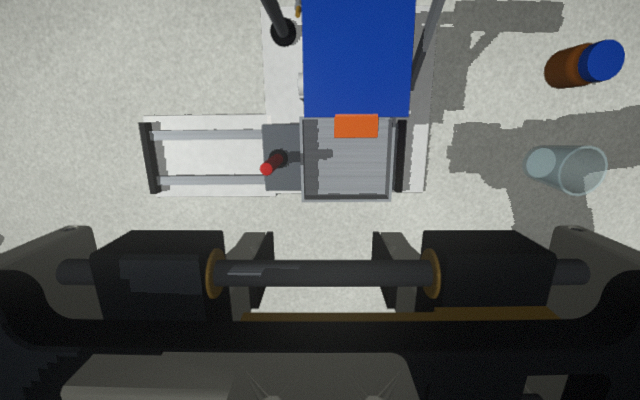

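The wrist view shows the post top at (266,168), which puts the carrier home. The tab centre is at (356,126), or world (0.514,-0.093). Next I go down and pinch the tab by its sides.

Call:
{"fn": "step_arm", "kwargs": {"moves": [[[1.6, -0.7, 0, 0, 8.7], [1.6, -0.7, 0, 0, 8.7], [1.6, -0.7, 0, 0, 8.7], [1.4, -0.4, 0, 0, 8.7], [0, 0, -3, 0, 8.7], [0, 0, -3, 0, 8.7], [0, 0, -3, 0, 8.7], [0, 0, -3, 0, 8.7], [0, 0, -2.4, 0, 8.7], [0, 0, 0, 0, 8.7]]]}}

```text
clock: 7.6
tool_pos: [0.5017, -0.0938, 0.1554]
orientation: [-180.0, 0.4, 7.0]
force: [-0.6, 0.2, 0.5]
opening: 0.0868
gripper_force: 0.0
```

Call:
{"fn": "step_arm", "kwargs": {"moves": [[[0, 0, 0, 0, 4.5], [0, 0, 0, 0, 4.5], [0, 0, 0, 0, 4.5], [0, 0, 0, 0, 4.5], [0, 0, 0, 0, 4.5], [0, 0, 0, 0, 4], [0, 0, 0, 0, 3.8], [0, 0, 0, 0, 3.8]]]}}

```text
clock: 8.4
tool_pos: [0.5038, -0.0952, 0.159]
orientation: [179.9, -0.0, 7.0]
force: [0.2, -5.9, 0.5]
opening: 0.0432
gripper_force: 30.0
```

Call:
{"fn": "step_arm", "kwargs": {"moves": [[[0.08, 0.01, 1.26, 0, 3.8], [0.22, 0.03, 1.26, 0, 3.8], [0.35, 0.04, 1.22, 0, 3.8], [0.45, 0.06, 1.18, 0, 3.8], [0.58, 0.07, 1.13, 0, 3.8], [0.67, 0.08, 1.08, 0, 3.8], [0, 0, 0, 0, 3.8]]]}}

```text
clock: 9.1
tool_pos: [0.5279, -0.092, 0.2309]
orientation: [179.9, -0.0, 6.9]
force: [0.4, -6.5, -1.8]
opening: 0.0433
gripper_force: 30.0
```

Call:
{"fn": "step_arm", "kwargs": {"moves": [[[0.79, 0.1, 1.0, 0, 3.8], [0.87, 0.1, 0.9, 0, 3.8], [0.96, 0.12, 0.82, 0, 3.8], [1.04, 0.13, 0.72, 0, 3.8], [0.5, 0.06, 0.31, 0, 3.8], [0, 0, 0, 0, 3.8]]]}}

```text
clock: 9.7
tool_pos: [0.5686, -0.0868, 0.2669]
orientation: [179.9, 0.1, 6.9]
force: [-1.1, -5.8, -0.9]
opening: 0.0429
gripper_force: 30.0
```

```bash
python3 -c "
import loc; loc.run('scene','s3')
import cv2; p=cv2.imread('pics/s3.png'); cv2.imwrite('pics/s3c.png',cv2.resize(p[110:270,220:420],None,fx=4,fy=3.7))"
```

```text
scene [1.2697 0.2428 1.0696] [ 0.5682 -0.0868  0.2668] [1.7995e+02 1.0000e-01 6.9200e+00]
red 145 [108.  46.] [ 0.3555 -0.9904  0.2316] z [-0.734  0.244] rect [array([ -185., -1745.]), array([1883. ,   82.6]), np.float64(52.8)]
red 79 [361. 191.] [0.4594 0.001  0.0857] z [0.042 0.132] rect [array([457. ,   0.8]), array([10.2, 11.3]), np.float64(54.4)]
red 96 [266. 191.] [ 0.6624 -0.1888  0.2055] z [0.2   0.209] rect [array([ 662.9, -188.9]), array([ 8.9, 77.1]), np.float64(7.7)]
red 89 [432. 280.] [0.6905 0.2711 0.1496] z [0.142 0.152] rect [array([688.8, 271.1]), array([21.5, 24.1]), np.float64(85.0)]
orange 326 [287.  18.] [-0.4408 -0.7316  0.0094] z [-0.118  0.108] rect [array([  60.4, -453.1]), array([1271.5,   55.6]), np.float64(28.9)]
orange 3732 [615.  84.] [-0.7239  0.7152 -0.0414] z [-0.309  0.148] rect [array([-785.6,  790.6]), array([725.6, 312.8]), np.float64(14.4)]
orange 140 [215. 202.] [ 0.6495 -0.3881  0.0374] z [0.011 0.053] rect [array([ 648.4, -393.9]), array([21.5, 46.5]), np.float64(48.6)]
blue 1510 [257.  17.] [-0.724  -1.0816 -0.2084] z [-0.317 -0.098] rect [array([ -725.9, -1100.8]), array([325.8,  48. ]), np.float64(89.8)]
blue 1504 [552.  21.] [-2.2912  0.4848 -0.5955] z [-0.655 -0.54 ] rect [array([-2294.9,   474.5]), array([729. ,  94.7]), np.float64(89.7)]
blue 122 [92. 64.] [ 0.4581 -0.9673  0.2338] z [0.211 0.242] rect [array([ 454.2, -974.3]), array([36.3, 35.2]), np.float64(5.4)]
blue 983 [ 70. 162.] [ 0.7246 -0.9044  0.0386] z [0.013 0.045] rect [array([ 703.8, -944.3]), array([ 92.3, 219.3]), np.float64(11.2)]
blue 1204 [313. 192.] [ 0.6139 -0.08    0.2052] z [0.167 0.241] rect [array([624.7, -73.5]), array([ 70.2, 116.8]), np.float64(7.6)]
blue 133 [210. 190.] [ 0.6397 -0.4043  0.0758] z [0.067 0.08 ] rect [array([ 638.7, -404.9]), array([43.4, 39.2]), np.float64(35.7)]
```

View pics/s3c.png

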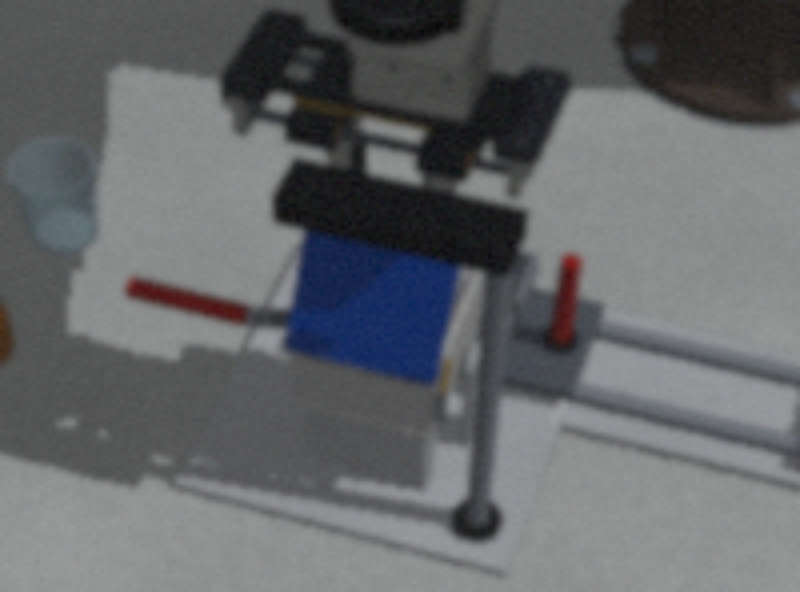

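Call:
{"fn": "step_arm", "kwargs": {"moves": [[[0.1, 0.01, 0.25, 0, 3.8], [0.1, 0.01, 0.25, 0, 3.8], [0.1, 0.01, 0.25, 0, 3.8], [0.1, 0.01, 0.25, 0, 3.8], [0, 0, 0.25, 0, 3.8], [0, 0, 0, 0, 3.8]]]}}

```text
clock: 10.35
tool_pos: [0.5721, -0.0863, 0.279]
orientation: [180.0, 0.1, 6.9]
force: [1.3, -5.7, -3.8]
opening: 0.0428
gripper_force: 30.0
```

```bash
python3 -c "
import loc; loc.run('scene','s4')" | egrep "scene|red 9|blue 1[0-9]{3} .*30"
```

```text
scene [1.2697 0.2428 1.0696] [ 0.572  -0.0863  0.2789] [1.7997e+02 1.0000e-01 6.9200e+00]
red 94 [267. 186.] [ 0.6526 -0.1904  0.2136] z [0.209 0.218] rect [array([ 652.1, -190.9]), array([ 8.5, 76.8]), np.float64(7.8)]
blue 1494 [257.  17.] [-0.7242 -1.0843 -0.2056] z [-0.319 -0.098] rect [array([ -722.5, -1100.6]), array([330. ,  48.2]), np.float64(89.2)]
blue 1507 [552.  21.] [-2.29    0.4865 -0.5958] z [-0.654 -0.539] rect [array([-2294.7,   472.9]), array([107.8, 730.6]), np.float64(1.2)]
```

Call:
{"fn": "step_arm", "kwargs": {"moves": [[[0.1, 0.01, 0.25, 0, 3.8], [0.1, 0.01, 0.25, 0, 3.8], [0.1, 0.01, 0.2, 0, 3.8], [0, 0, 0, 0, 3.8]]]}}

```text
clock: 10.8
tool_pos: [0.5751, -0.086, 0.2859]
orientation: [180.0, 0.1, 6.9]
force: [0.2, -5.6, -3.4]
opening: 0.0427
gripper_force: 30.0
```

```bash
python3 -c "
import loc; loc.run('scene','s4')" | egrep "scene|red 9"
```

```text
scene [1.2697 0.2428 1.0696] [ 0.575  -0.086   0.2858] [1.7998e+02 1.1000e-01 6.9200e+00]
red 94 [269. 183.] [ 0.6461 -0.1893  0.2178] z [0.214 0.222] rect [array([ 645.8, -190.4]), array([ 8.3, 75.7]), np.float64(7.4)]
```

Call:
{"fn": "step_arm", "kwargs": {"moves": [[[0.4, 0.05, 0.15, 0, 3.8], [0.4, 0.05, 0.13, 0, 3.8], [0.4, 0.05, 0.12, 0, 3.8], [0.4, 0.05, 0.1, 0, 3.8], [0, 0, 0, 0, 3.8]]]}}

```text
clock: 11.35
tool_pos: [0.5912, -0.0839, 0.2906]
orientation: [180.0, 0.1, 6.9]
force: [0.0, -5.3, -3.6]
opening: 0.043
gripper_force: 30.0
```

```bash
python3 -c "
import loc; loc.run('scene','s4')" | egrep "scene|red 9|red 8"
```

```text
scene [1.2697 0.2428 1.0696] [ 0.591  -0.0839  0.2905] [1.7998e+02 1.4000e-01 6.9200e+00]
red 92 [269. 184.] [ 0.6461 -0.1906  0.2168] z [0.212 0.221] rect [array([ 645.8, -190.9]), array([ 9.5, 76.7]), np.float64(6.9)]
red 89 [432. 280.] [0.6912 0.2711 0.1492] z [0.143 0.152] rect [array([690., 271.]), array([21.3, 24.2]), np.float64(84.7)]
```

Call:
{"fn": "step_arm", "kwargs": {"moves": [[[0.4, 0.05, 0.1, 0, 3.8], [0.4, 0.05, 0.08, 0, 3.8], [0.4, 0.05, 0.05, 0, 3.8], [0, 0, 0, 0, 3.8]]]}}

```text
clock: 11.8
tool_pos: [0.6031, -0.0824, 0.2928]
orientation: [180.0, 0.1, 6.9]
force: [0.3, -4.9, -4.8]
opening: 0.0429
gripper_force: 30.0
```

```bash
python3 -c "
import loc; loc.run('scene','s5')" | egrep "scene|red 9|red 8"
```

```text
scene [1.2697 0.2428 1.0696] [ 0.603  -0.0824  0.2928] [1.7999e+02 1.4000e-01 6.9100e+00]
red 92 [268. 184.] [ 0.6464 -0.1899  0.2171] z [0.212 0.221] rect [array([ 646.9, -190.6]), array([ 9.4, 76.3]), np.float64(7.5)]
red 85 [432. 280.] [0.6904 0.2712 0.1492] z [0.144 0.153] rect [array([689.1, 271.1]), array([21.4, 23.9]), np.float64(86.3)]
```

Call:
{"fn": "step_arm", "kwargs": {"moves": [[[0.3, 0.04, 0.15, 0, 3.8], [0, 0, 0, 0, 3.8], [0, 0, 0, 0, 8.7], [0, 0, 0, 0, 8.7], [0, 0, 0, 0, 8.7], [0, 0, 0, 0, 8.7], [0, 0, 0, 0, 8.7]]]}}

```text
clock: 12.55
tool_pos: [0.6068, -0.0813, 0.2958]
orientation: [-180.0, -0.0, 7.0]
force: [-1.2, -0.5, -0.2]
opening: 0.0773
gripper_force: 0.0
```

```bash
python3 -c "
import loc; loc.run('scene','s6')
import cv2; p=cv2.imread('pics/s6.png'); cv2.imwrite('pics/s6c.png',cv2.resize(p[110:270,220:420],None,fx=4,fy=3.7))"| egrep "scene|red 9|red 8|blue.*[23]..\. +[12]..\.|orange"
```

```text
scene [1.2697 0.2428 1.0696] [ 0.6068 -0.0813  0.2958] [-1.7999e+02 -2.0000e-02  6.9500e+00]
red 93 [266. 191.] [ 0.6621 -0.1891  0.2056] z [0.201 0.209] rect [array([ 661.8, -189. ]), array([ 8.1, 75.7]), np.float64(7.9)]
red 90 [432. 280.] [0.6902 0.2711 0.149 ] z [0.144 0.153] rect [array([689.6, 270.9]), array([26.1, 22.5]), np.float64(12.8)]
orange 108 [284.  17.] [-0.4112 -0.7341  0.0338] z [-0.077  0.703] rect [array([ 110.5, -433.4]), array([1238.8,   19.1]), np.float64(30.0)]
orange 3652 [615.  84.] [-0.7237  0.7148 -0.0372] z [-0.306  0.149] rect [array([-781.4,  788.8]), array([719.1, 309.8]), np.float64(14.0)]
orange 145 [215. 202.] [ 0.6507 -0.389   0.0377] z [0.01  0.054] rect [array([ 646.8, -394.2]), array([20.4, 46.9]), np.float64(53.7)]
blue 141 [210. 190.] [ 0.639  -0.4045  0.0753] z [0.067 0.079] rect [array([ 638.1, -405.3]), array([43.4, 38.2]), np.float64(34.0)]
```

View pics/s6c.png

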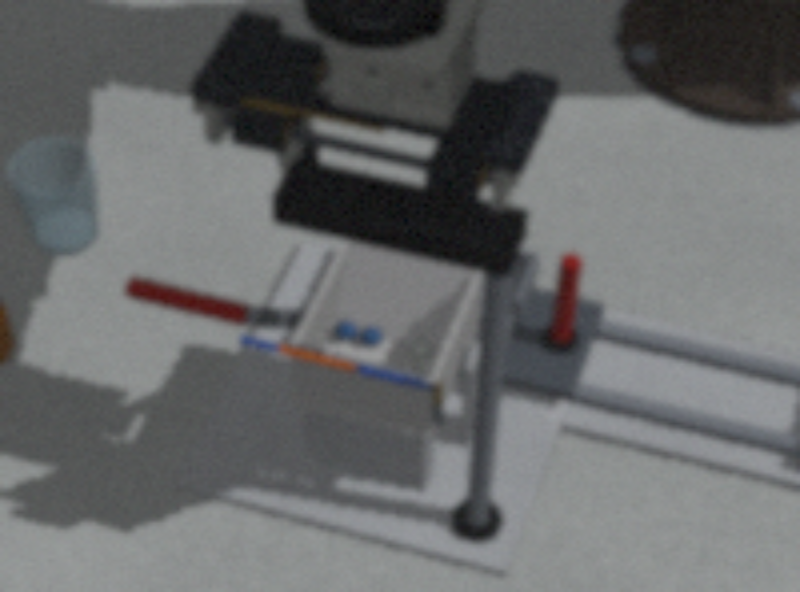

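The lid is fully back (blue edge at crop 330,360), the tub is upright (peg back at its start position), and the balls are still inside. Next I retreat, twist and go to the peg.

Call:
{"fn": "step_arm", "kwargs": {"moves": [[[-2.5, -0.3, 0, 0, 8.7], [-2.5, -0.3, 0.8, 0, 7], [-2.5, -0.3, 0.8, 0, 4], [-2.5, -0.3, 0.8, 0, 4], [0, -1.5, 0.8, -0.11, 4], [0, -2, 0.2, -0.11, 4], [0, -2, 0, -0.11, 4], [0, -2, 0, -0.11, 4], [1.5, -2, 0, -0.11, 4], [1.5, -2, 0, -0.11, 4]]]}}

```text
clock: 13.6
tool_pos: [0.537, -0.2093, 0.3303]
orientation: [-180.0, -0.1, -31.1]
force: [0.5, 0.1, 0.8]
opening: 0.0401
gripper_force: 0.0
```

Call:
{"fn": "step_arm", "kwargs": {"moves": [[[1.6, 0, 0, -0.11, 4], [1.6, 0, 0, -0.11, 4], [1.6, 0, 0, -0.11, 4], [1.6, 0, 0, -0.11, 4], [1.6, 0, 0, -0.11, 4], [1.6, 0, 0, -0.11, 4], [1.6, 0, 0, -0.11, 4], [1.6, 0, 0, -0.11, 4], [1, 0, 0, -0.03, 4], [0, 0, 0, 0, 4]]]}}

```text
clock: 14.6
tool_pos: [0.6756, -0.2083, 0.3285]
orientation: [179.9, 0.0, -83.0]
force: [-0.4, 0.2, 0.6]
opening: 0.04
gripper_force: 0.0
```

```bash
python3 -c "
import loc; loc.run('wrist','w7')"
```

```text
wrist [ 0.6858 -0.2802  0.4875] [ 0.6749 -0.2084  0.3288] [ 1.7994e+02  2.0000e-02 -8.2950e+01]
red 1051 [338. 211.] [ 0.6592 -0.1926  0.2073] z [0.203 0.209] rect [array([ 658.6, -190.2]), array([14.3, 81.8]), np.float64(7.4)]
orange 365 [361.  46.] [ 0.6447 -0.3854  0.0441] z [0.013 0.053] rect [array([ 641.5, -393.9]), array([24.5, 51.8]), np.float64(65.5)]
blue 1302 [373.  24.] [ 0.6358 -0.4065  0.0757] z [0.069 0.078] rect [array([ 640.6, -413.3]), array([48.8, 65.7]), np.float64(39.1)]
blue 1492 [311. 299.] [ 0.6756 -0.0914  0.2166] z [0.169 0.252] rect [array([ 682.8, -111.3]), array([ 52.9, 164.1]), np.float64(26.5)]
```

View pics/w7.png

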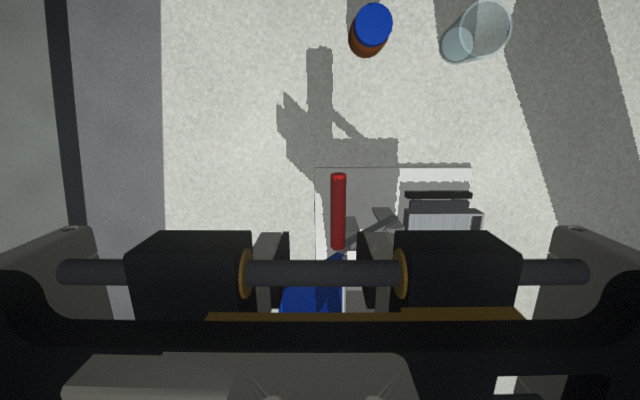

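The wrist view shows the red peg from (338,175) to (338,248), centred at world (0.6586,-0.190), 1.4 cm off between the open fingers. I shift over, then descend around it.

Call:
{"fn": "step_arm", "kwargs": {"moves": [[[-0.7, -0.3, 0, 0, 4], [-0.7, -0.2, 0, 0, 4], [0, 0, -2, 0, 4], [0, 0, -2, 0, 4], [0, 0, -2, 0, 4], [0, 0, -2, 0, 4], [0, 0, -2, 0, 4], [0, 0, -2, 0, 4], [0, 0, -2.4, 0, 4], [0, 0, 0, 0, 4]]]}}

```text
clock: 15.65
tool_pos: [0.6579, -0.2133, 0.1828]
orientation: [179.7, 0.1, -83.0]
force: [-0.0, -0.5, -0.2]
opening: 0.0398
gripper_force: 0.0
```

Call:
{"fn": "step_arm", "kwargs": {"moves": [[[0, 0, 0, 0, 3], [0, 0, 0, 0, 3]]]}}

```text
clock: 15.85
tool_pos: [0.6613, -0.2139, 0.1878]
orientation: [-179.9, -0.1, -83.0]
force: [-0.7, -0.5, 0.1]
opening: 0.0315
gripper_force: 0.0
```

Call:
{"fn": "step_arm", "kwargs": {"moves": [[[-1, -0.12, 0, 0, 3], [-1, -0.12, 0, 0, 3], [-1, -0.12, 0, 0, 3], [-1, -0.12, 0, 0, 3], [-1, -0.12, 0, 0, 3], [-1, -0.12, 0, 0, 3], [-1, -0.12, 0, 0, 3], [-1, -0.12, 0, 0, 3], [-1, -0.12, 0, 0, 3], [-1, -0.12, 0, 0, 3]]]}}

```text
clock: 16.85
tool_pos: [0.5596, -0.2257, 0.1854]
orientation: [180.0, 0.0, -83.0]
force: [1.6, -0.8, 1.2]
opening: 0.0302
gripper_force: 1.1
```

Call:
{"fn": "step_arm", "kwargs": {"moves": [[[-1, -0.12, 0, 0, 3], [-1, -0.12, 0, 0, 3], [-1, -0.12, 0, 0, 3], [-1, -0.12, 0, 0, 3], [-1, -0.12, 0, 0, 3], [-1, -0.12, 0, 0, 3], [-0.6, -0.07, 0, 0, 3], [-0.4, -0.05, 0, 0, 3], [0, 0, 0, 0, 3], [0, 0, 0, 0, 3]]]}}

```text
clock: 17.85
tool_pos: [0.4907, -0.2341, 0.186]
orientation: [180.0, -0.0, -83.0]
force: [1.1, 0.6, 1.4]
opening: 0.0297
gripper_force: 0.7
```

```bash
python3 -c "
import loc; loc.run('scene','s8')"|egrep "scene|red|blue 1"
```

```text
scene [1.2697 0.2428 1.0696] [ 0.4909 -0.2341  0.186 ] [ 1.8e+02 -2.0e-02 -8.3e+01]
red 148 [107.  46.] [ 0.3553 -0.9906  0.2323] z [-0.742  0.242] rect [array([ -188.1, -1748.7]), array([1893.2,   84.8]), np.float64(52.7)]
red 79 [293. 149.] [ 0.4989 -0.1963  0.2094] z [0.203 0.234] rect [array([ 510.2, -190.6]), array([57.1, 48.8]), np.float64(31.7)]
red 74 [361. 191.] [0.4597 0.0011 0.0872] z [0.044 0.131] rect [array([458.3,   0.5]), array([ 9.7, 11.3]), np.float64(6.8)]
red 90 [432. 280.] [0.6903 0.2712 0.1488] z [0.144 0.152] rect [array([688.4, 271. ]), array([23.1, 25. ]), np.float64(68.8)]
blue 1591 [549.  20.] [-2.2909  0.4619 -0.5948] z [-0.654 -0.538] rect [array([-1239.,   152.]), array([ 748.2, 2458.1]), np.float64(74.3)]
blue 120 [92. 64.] [ 0.4576 -0.968   0.2333] z [0.211 0.243] rect [array([ 453.3, -975.1]), array([33.5, 31.9]), np.float64(48.4)]
blue 1073 [329. 146.] [ 0.4744 -0.0971  0.2421] z [0.213 0.341] rect [array([534.9, -80.8]), array([196.6, 103.7]), np.float64(16.4)]
blue 149 [210. 190.] [ 0.6418 -0.4049  0.0754] z [0.065 0.08 ] rect [array([ 638. , -406.9]), array([44.5, 41.5]), np.float64(35.5)]
```

Call:
{"fn": "step_arm", "kwargs": {"moves": [[[-0.3, -0.04, 0, 0, 3], [-0.2, -0.02, 0, 0, 3], [0, 0, 0, 0, 3], [0, 0, 0, 0, 3], [0, 0, 0, 0, 3], [0, 0, 0, 0, 3], [0, 0, 0, 0, 3], [0, 0, 0, 0, 3], [0, 0, 0, 0, 3], [0, 0, 0, 0, 3]]]}}

```text
clock: 18.9
tool_pos: [0.4858, -0.2345, 0.1856]
orientation: [-180.0, 0.0, -83.0]
force: [5.7, 1.5, -3.3]
opening: 0.0302
gripper_force: 2.5
```

Call:
{"fn": "step_arm", "kwargs": {"moves": [[[0, 0, 0, 0, 3], [0, 0, 0, 0, 3], [0, 0, 0, 0, 3], [0, 0, 0, 0, 3], [0, 0, 0, 0, 3], [0, 0, 0, 0, 3], [0, 0, 0, 0, 3], [0, 0, 0, 0, 3], [0, 0, 0, 0, 3], [0, 0, 0, 0, 3]]]}}

```text
clock: 19.9
tool_pos: [0.4859, -0.2344, 0.1856]
orientation: [-180.0, 0.0, -83.0]
force: [5.3, 1.4, -3.7]
opening: 0.0302
gripper_force: 2.5
```

```bash
python3 -c "
import loc; loc.run('scene','s9')
import cv2; a=cv2.imread('pics/s9.png')[100:260,220:440]; loc.run('top','t9'); b=cv2.imread('pics/t9.png')[160:300,240:420]
import numpy as np
cv2.imwrite('pics/c9.png',np.hstack([cv2.resize(a,(400,300)),cv2.resize(b,(390,300))]))"|egrep "scene|red"
```

```text
scene [1.2697 0.2428 1.0696] [ 0.4859 -0.2345  0.1856] [-1.800e+02  1.000e-02 -8.301e+01]
red 150 [108.  46.] [ 0.3561 -0.9909  0.2318] z [-0.744  0.244] rect [array([ -186.2, -1745.6]), array([1887.4,   83.8]), np.float64(52.7)]
red 73 [293. 148.] [ 0.493  -0.2012  0.2057] z [0.2  0.21] rect [array([ 493.3, -200.1]), array([53.4, 16.3]), np.float64(88.2)]
red 74 [361. 191.] [0.4592 0.0007 0.0827] z [0.041 0.129] rect [array([457.2,  -1. ]), array([12.8, 11.1]), np.float64(81.9)]
red 88 [432. 280.] [0.6906 0.2712 0.149 ] z [0.143 0.153] rect [array([688.7, 271.2]), array([21.4, 26.3]), np.float64(85.3)]
```

View pics/c9.png

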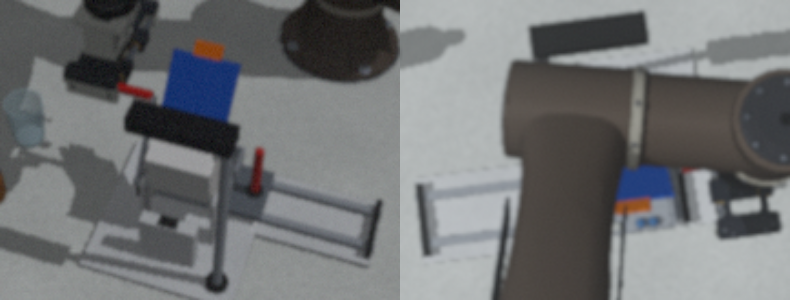

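The tub is against its tipping stop, the lid is still back, and blue balls show in the tray at (650,222) in the crop. I bring the tub back caged between the fingers.

Call:
{"fn": "step_arm", "kwargs": {"moves": [[[0.9, 0.11, 0, 0, 3], [0.9, 0.11, 0, 0, 3], [0.9, 0.11, 0, 0, 3], [0.9, 0.11, 0, 0, 3], [0.9, 0.11, 0, 0, 3], [0.9, 0.11, 0, 0, 3], [0.9, 0.11, 0, 0, 3], [0.9, 0.11, 0, 0, 3], [0.9, 0.11, 0, 0, 3], [0.9, 0.11, 0, 0, 3]]]}}

```text
clock: 21.0
tool_pos: [0.5763, -0.2234, 0.1853]
orientation: [180.0, 0.0, -83.0]
force: [1.0, 0.8, -0.5]
opening: 0.03
gripper_force: 0.7
```

Call:
{"fn": "step_arm", "kwargs": {"moves": [[[0.9, 0.11, 0, 0, 3], [0.9, 0.11, 0, 0, 3], [0.9, 0.11, 0, 0, 3], [0.9, 0.11, 0, 0, 3], [0.9, 0.11, 0, 0, 3], [0.9, 0.11, 0, 0, 3], [0.9, 0.11, 0, 0, 3], [0.7, 0.08, 0, 0, 3], [0.7, 0.08, 0, 0, 3], [0.5, 0.06, 0, 0, 3]]]}}

```text
clock: 22.0
tool_pos: [0.6581, -0.2136, 0.1856]
orientation: [180.0, -0.0, -83.0]
force: [-0.3, 0.1, -0.3]
opening: 0.0302
gripper_force: 0.0
```

Call:
{"fn": "step_arm", "kwargs": {"moves": [[[0, 0, 0, 0, 4], [0, 0, 0, 0, 4], [0, 0, 0, 0, 4], [0, 0, 2, 0, 4], [0, 0, 2, 0, 4], [0, 0, 3, 0, 4], [0, 0, 3, 0, 4], [0, 0, 3, 0, 4], [0, 0, 2, 0, 4], [0, -3, 0, 0, 4]]]}}

```text
clock: 23.0
tool_pos: [0.659, -0.2421, 0.3408]
orientation: [-179.6, -0.1, -82.8]
force: [1.0, -0.5, -0.1]
opening: 0.0402
gripper_force: 0.0
```

Call:
{"fn": "step_arm", "kwargs": {"moves": [[[-0.5, -3, 0, 0, 4], [-0.5, -3, 0, 0, 4], [-0.5, -3, 0, 0, 4], [-0.5, -3, 0, 0, 4], [0, 0, 0, 0, 4], [0, 0, 0, 0, 4]]]}}

```text
clock: 23.6
tool_pos: [0.6371, -0.3643, 0.3354]
orientation: [180.0, 0.0, -83.1]
force: [0.5, -0.3, 0.6]
opening: 0.0398
gripper_force: 0.0
```

```bash
python3 -c "
import loc; loc.run('scene','s10')
import cv2; a=cv2.imread('pics/s10.png')[100:260,220:440]; loc.run('top','t10'); b=cv2.imread('pics/t10.png')[160:300,240:420]
import numpy as np
cv2.imwrite('pics/c10.png',np.hstack([cv2.resize(a,(400,300)),cv2.resize(b,(390,300))]))"|egrep "scene|red"
```

```text
scene [1.2697 0.2428 1.0696] [ 0.6375 -0.3636  0.3356] [ 1.800e+02  2.000e-02 -8.304e+01]
red 148 [108.  46.] [ 0.3559 -0.9913  0.2309] z [-0.752  0.243] rect [array([ -196.3, -1745.2]), array([1896.6,   83.1]), np.float64(53.4)]
red 76 [361. 191.] [0.4593 0.0007 0.0847] z [0.041 0.131] rect [array([457.6,   1. ]), array([12.4, 11.6]), np.float64(38.2)]
red 93 [267. 191.] [ 0.6619 -0.1885  0.2059] z [0.202 0.21 ] rect [array([ 662.4, -189.1]), array([ 9.3, 76.4]), np.float64(6.5)]
red 88 [432. 280.] [0.6908 0.2713 0.1493] z [0.143 0.153] rect [array([688.4, 271.2]), array([26.6, 21.3]), np.float64(18.0)]
```

View pics/c10.png

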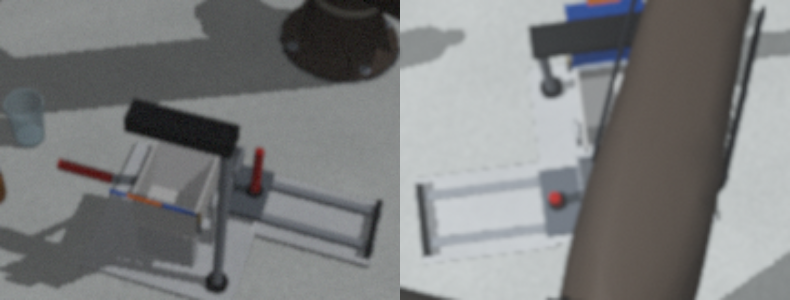

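I've used all the picture views. The tub looks upright with the lid back, so I'll clear the arm out of the top view and count the balls from depth.

Call:
{"fn": "step_arm", "kwargs": {"moves": [[[-2, -0.8, 0, 0, 4], [-2, -0.8, 0, 0, 4], [-2, -0.8, 0, 0, 4], [-2, -0.8, 0, 0, 4], [-2, -0.8, 0, 0, 4], [-2, -0.8, 0, 0, 4], [-2, -0.8, 0, 0, 4], [-2, -0.8, 0, 0, 4], [0, 0, 0, 0, 4], [0, 0, 0, 0, 4]]]}}

```text
clock: 24.7
tool_pos: [0.4769, -0.4282, 0.336]
orientation: [-180.0, -0.0, -83.1]
force: [-0.3, 0.1, 0.5]
opening: 0.0399
gripper_force: 0.0
```

```bash
python3 - <<'E'
from h import *
c,s=np.cos(np.radians(7)),np.sin(np.radians(7))
for n in("top","scene"):
    p,d,i,uv,P=cloud(n)
    q=P-[.561,-.088,0]; X=(q[:,0]*c+q[:,1]*s)*1000; Y=(-q[:,0]*s+q[:,1]*c)*1000; Z=P[:,2]*1000
    for nm,m in {"tray":(abs(X+95)<54)&(abs(Y)<58)&(Z>30)&(Z<75),"tub":(X>-30)&(X<66)&(abs(Y)<44)&(Z>90)&(Z<140)}.items():
        print(n,nm,m.sum(),np.percentile(Z[m],[5,25,50,75,95,99]).round() if m.any() else "")
        x0,base,thr=(-150,36,8) if nm=="tray" else (-30,100,7)
        h=np.zeros((14,14),int)
        for a,b,z in zip(X[m],Y[m],Z[m]): 
            r,k=int((a-x0)//8.5),int((b+60)//8.6)
            if 0<=r<14 and 0<=k<14: h[r,k]=max(h[r,k],round(z-base))
        print(h)
E
```

```text
top tray 1191 [31. 34. 36. 39. 45. 53.]
[[ 4  8 17 20 16 17  3  7 16 21 17 17 17  4]
 [ 6  5 21 14 15 15  7  3 16 17 19 16  3  8]
 [ 9  4  3  6  4  6  4  3  6  5  6  1  6  0]
 [ 3  5  4  4  5  2  3  3  4  5  3  4  3  5]
 [ 7  3  4  3  8  5  4  3  4  4  2  5  4  4]
 [ 3  5  4  3  5  6  0  9  5  7  6  4  5  7]
 [ 4  4  5  8  7  4  2  2  5  6  5  2  3  1]
 [ 4  5  5  3  3  7  2  4  3  8  9  6  5  3]
 [ 4  5  0  8 12  2  3  8  5  7  4  2  2  0]
 [ 4  3  4  2  7  7  6  5  6  3  4  5  4  3]
 [ 0  4  6  2  6  2  2  2  7  3  5  7  6  4]
 [ 4  5  4  5  1  7  3  7  1  2  4  8  3  5]
 [ 3  3  3  3  5  6  2  3  3  2  3  8 19 32]
 [ 0  0  0  0  0  0  0  0  0  0  0  0  0  0]]
top tub 777 [ 95.  98. 100. 104. 131. 138.]
[[ 0 40 39 39 38 37  0 33 40 36 37 39 38  0]
 [ 0  0 36 32 35 33 34 34 34 38 29 37 34  0]
 [ 0 13 21 22 19 19 17 22 20 22 15 21  0  0]
 [ 0  0  5  7  8  4  7  3  5  7  7  6  0  0]
 [ 0  0  6  4  6  2  5  4  4  7  3 11  0  0]
 [ 0  0  2  3  7  7  4  2  2  2  2  6  0  0]
 [ 0  1  0  3  5  0  7  3  5  6  4  3  0  0]
 [ 0  2  3  3  9  5  4  1  6 10  3  6  4  0]
 [ 0  0  9  4  1  4  0  3
[... 893 characters left out ...]
  0  0  0  0  0  0  0]]
scene tub 596 [ 98. 102. 113. 126. 137. 140.]
[[ 0 38 39 39 39 39 40 37 38 39 40 39  0  0]
 [ 0 34 39 37 40 37 39 38 38 36 40 37  0  0]
 [ 0 12 24 25 23 24 23 25 24 28 26 18  0  0]
 [ 0  6  9 14 14  9 10  8  8 11  6  0  0  0]
 [ 0  0  3  3  2  3  2  1  3  4  3  0  0  0]
 [ 0  1  4  5  3  1  4  2  3  3  2  0  0  0]
 [ 0  0  0  2  2  2  1  0  3  2  4  0  0  0]
 [ 0  0  0  0  0  0  0  0  0  0  0  0  0  0]
 [ 0  0  0  0  0  0  0  0  0  0  0  0  0  0]
 [ 0  0  0  0  0  0  0  0  0  0  0  0  0  0]
 [ 0  0  0  0  0  0  0  0  0  0  0  0  0  0]
 [ 0  0  0  0  0  0  0  0  0  0  0  0  0  0]
 [ 0  0  0  0  0  0  0  0  0  0  0  0  0  0]
 [ 0  0  0  0  0  0  0  0  0  0  0  0  0  0]]
```

The depth map shows an empty tub floor and two pairs of balls along the front wall of the tray. I'm handing in.

```bash
python3 -c "
from plant import close_job
print(close_job())"
```

```text
the job is handed in; nothing more can be done
None
```

The job is handed in (no verdict was returned): the carrier is home, the lid is back, the tub is upright and empty, depth shows what look like all four balls in the tray, the arm is clear, and no lamp or bystander contact was noticed.

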